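Lock a fresh drying cartridge into the purge dryer

TASK

Fit the fresh blue drying cartridge into the aluminium bayonet socket of the purge dryer: find the slots with its two pins, push it down against the spring and turn it clockwise (seen from above) until its pins come up into the notches at the end of the turn, then let go. Feel your way gently, never leaning on the socket with more than about 40 N, and leave the liquid cell and the steel die base where they are.

Things in the scene. Friction and masses are not known exactly. Their poses are not given: they have to be found in the camera images.
- cartridge: Upright loose drying cartridge, 0.15-0.3 kg: blue cylinder 56 mm in diameter (lowest 6 mm taper to 47 mm), white cap 60 mm in diameter from 46 to 56 mm up, grip bar on the cap to 86 mm. Two pins stand out along its +x and -x, in line with the bar. Origin: centre of its underside, z up. Half a turn about z changes nothing.
- bar (a point): Middle of the white grip bar, 70 mm above the cartridge's underside, on its axis. Bar 52 mm long (cartridge x), 16 mm thick (cartridge y), from 56 mm (top of the cap) to 86 mm above the underside.
- pin (a point): Tip of the steel pin on the cartridge's +x side: 34 mm from the axis, 15 mm above the underside; an equal pin is opposite. Each is 7 mm in diameter, level, and stands 6 mm out of the cylinder. Resting on the lip, clear of the slots, they keep the underside 34.5 mm above the worktop.
- dryer: Purge dryer, fixed: grey plate 104 x 104 x 12 mm, two brass hose barbs on its +x side, ribbed aluminium collar 85 mm wide, bore 58.4 mm. The collar's lip has two opposite slots 10 mm wide; the line through them lies anywhere within 0.6 rad either way of the dryer's x axis; it is not measured and stays put. Origin: underside centre, on the collar's axis, z up.
- port (a point): On the collar's axis, at the lip's top, 46 mm above the worktop. Underside of the cartridge above the worktop: 34.5 mm pins on the lip; 30 mm dropped into the slots, standing on the plunger; 19.5 mm or less to pass under the lip. Then turn clockwise from above 0.43 to 0.6 rad (stop); let up, the spring lifts it to 22 mm, pins in the notches. The other way is blocked.
- plunger (a joint): How far the sprung rubber-topped plunger in the socket is pushed down, m: 0 up (top 30 mm above the worktop), 0.008 cartridge locked, over 0.0105 pins clear under the lip, 0.014 hard bottom. Spring 4 N at 0, 0.4 N more per mm. It pushes an unlocked cartridge back up.
- liquid_cell: Small clamped liquid cell, two pale plates with brass nuts on the corners, 60 x 38 x 30 mm, a loose bystander. Origin at the centre of its underside.
- die_base: Stepped round steel die base, 54 mm in diameter, 19 mm high, a loose bystander. Origin at the centre of its underside.

How it is judged:
By the outcome, as a careful person would: the job done as asked, in the order asked, and still so for the second after the job is handed in, with the robot touching nothing.
It also fails if it takes over 72 s, if anything falls off the work surface, if the arm or the gripper's body presses on something with over 40 N, if the wrist force passes 120 N, or if a joint passes its speed limit or range.

ROBOT

A 6-joint arm with a two-finger parallel gripper is mounted at the origin on a cart in front of the work surface, level with it; the furniture and walls round the work are solid. World frame = base frame: x ahead of the robot, y to its left, z up, the work surface at z = 0. Lengths are in m, angles in rad, forces in N, time in s.
With the tool pointing down it reaches from about 0.275 to 0.85 m from the base axis. Payload 19 kg.
Tool frame: the origin (TCP) lies at the very end of the fingers, on their centre line; the grasp point (between the pads) lies 19 mm behind it; z points along the fingers, y is the line along which they close (so a half turn about z gives the same grasp; the last joint's range is limited). The gripper opens to 85 mm and grips with 20 to 120 N. Pads are 22 mm wide; open, the fingers measure 114 mm over their backs; the gripper's body (76 mm by 85 mm) begins 54 mm behind the grasp point. The pads swing forward as they close: fully open they stand 13 mm farther back than shut.
Start: joints at [-1.359, 0.15, 1.437, -0, 1.554, -0.134], TCP at [0.195, -0.541, 0.231] pointing down, gripper open.
Joint ranges: [-2.8, 2.8], [-0.68, 2.1], [0.12, 2.68], [-1.39, 4.53], [0.16, 2.79], [-2.81, 2.81]. Speed limits (rad/s): [1.89, 1.89, 2.22, 3.01, 3.01, 3.01].

INTERFACE

Orientations are given as a unit quaternion [x, y, z, w].
In Python, from workcell import * gives the robot as it stands.
- The arm moves only by the tool drive_tool, never from a script. Its argument "deltas" is a list of rows, each a list of 4 numbers: the shift along the tool's x, y, z in m, then the turn about the tool's z in degrees. In form: [[tx, ty, tz, spin], ...]. A call has 1 to 12 rows; each row is the pose to reach, as a shift and turn from the pose commanded when the call began, along the tool's axes at that moment; what a row does not reach only later rows make up. A row lasts 1/8 s, in which the tool goes at most 62.5 mm and 10.7 degrees, less where a joint would pass 70% of its speed; a pose out of reach is approached as far as the arm can. A call with a gripper value outside its range is refused whole. "fingers" is the finger opening in m, from 0 to 0.0854, set as the call begins (left out, the last holds). The fingers move at their own pace and stop on an object; "newtons" is the grip in N (left out, the last holds). Time passes only in rows, so rows that repeat a pose let the fingers close. It gives the time, the measured TCP pose, the force, the opening and the grip force at its end, in the units of the state.
- read_state(): the state, without advancing time (a new reading comes with each control period).
- get_image(name): name is "side" or "top" or "wrist"; returns a dict with "img" (480x640x3 uint8, red, green, blue), "vfov" (degrees; the focal length in pixels is half the picture's height over the tangent of half this angle, whatever the lens; pixels are square), "cx", "cy" (the principal point, pixels), "pose" (4x4, takes a point from camera to world coordinates). Camera axes: x right, y up, looking along -z (the intrinsics and any distortion apply to the point x, -y, -z); pixel columns grow to the right and rows downward; lengths in m; the calibration is good to about 2 mm. A picture is of the moment at which its call begins. There is no depth.
- job_done(): hands the job in; it is judged then, once.
The state is a dict: "t": time; "joint_pos": joint angles; "joint_vel": joint speeds; "tau": joint torques, N m; "eef_pos": TCP position; "tool_rot": TCP orientation; "force": force on the tool from outside, world axes, zero at the start; "torque": the same for the moment, N m; "grip_width": opening from 0.0 (shut) to 1.0 (fully open); "gripper_force": force on a finger pad.
Only numpy, scipy, OpenCV 4.12 (cv2) and the standard library are available. Lean on these libraries where they do the work, as an engineer would, in place of code of your own. Each camera call takes 0.05 s, during which the arm holds its last target. There are 200 camera calls.

## Working session

There is one attempt and no reset: what is moved stays moved. The work goes in short steps, Python scripts to look and compute and a tool call to move; the robot and the scene stay as the last step left them, time stands still between calls to the robot, and variables do not carry over. Pictures are saved under pics/ and viewed, at most 10 in all, crops included, and the job is handed in when it is done.

Besides the shell and the picture viewer there is one more tool, called after "Call:" by a JSON object that holds its "op" and its "data". drive_tool: Moves the arm, as the interface text tells. Its arguments: {"type":"object","properties":{"deltas":{"type":"array"},"fingers":{"type":"number"},"newtons":{"type":"number"}},"required":["deltas"]}

```bash
mkdir -p pics; python3 - <<'E'
from workcell import *
import cv2,numpy as np
for n in("top","side"):
    d=get_image(n); cv2.imwrite(f"pics/{n}0.png",d["img"][:,:,::-1])
    print(n,{k:(np.round(v,4).tolist() if k=="pose" else v) for k,v in d.items() if k!="img"})
print(read_state())
E
```

```text
top {'vfov': 48.14769789962947, 'cx': 323.95777821568805, 'cy': 246.70369409391608, 'pose': [[-0.0042, 0.9882, -0.1532, 0.3624], [-0.9999, -0.0066, -0.0153, -0.011], [-0.0162, 0.1531, 0.9881, 1.2755], [0.0, 0.0, 0.0, 1.0]]}
side {'vfov': 53.47700447855221, 'cx': 319.96025886289823, 'cy': 229.4201601426766, 'pose': [[-0.8471, 0.3017, -0.4376, 0.0764], [-0.5311, -0.4468, 0.7199, 0.7192], [0.0217, 0.8422, 0.5387, 0.6198], [0.0, 0.0, 0.0, 1.0]]}
{'t': 0.1, 'joint_pos': array([-1.35898084e+00,  1.50911807e-01,  1.43796420e+00,  2.20283752e-05,
        1.55381646e+00, -1.33998174e-01]), 'joint_vel': array([ 1.48365870e-03,  7.11040936e-04, -1.39695711e-03,  4.22091091e-05,
        5.18569609e-04, -1.30362806e-03]), 'tau': array([ 3.30609721e-03, -7.14381981e+01, -5.71798503e+01, -4.62104833e-05,
        7.25424034e-03,  1.38779978e-05]), 'eef_pos': array([ 0.19484345, -0.54073623,  0.23075099]), 'tool_rot': array([ 9.85088704e-01,  1.72046340e-01, -1.03865513e-05, -5.49918366e-04]), 'force': array([ 0.17331725, -0.23409953, -0.49619035]), 'torque': array([ 0.04028801, -0.05051842, -0.02158366]), 'gripper_force': 0.0, 'grip_width': 1.0024298496475363}
```

View pics/top0.png

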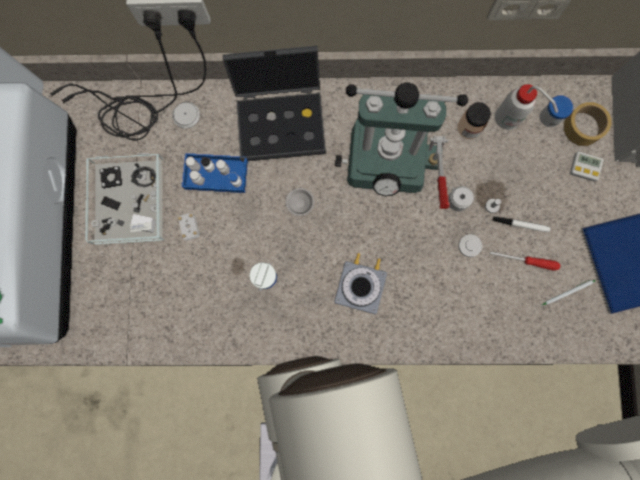

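View pics/side0.png

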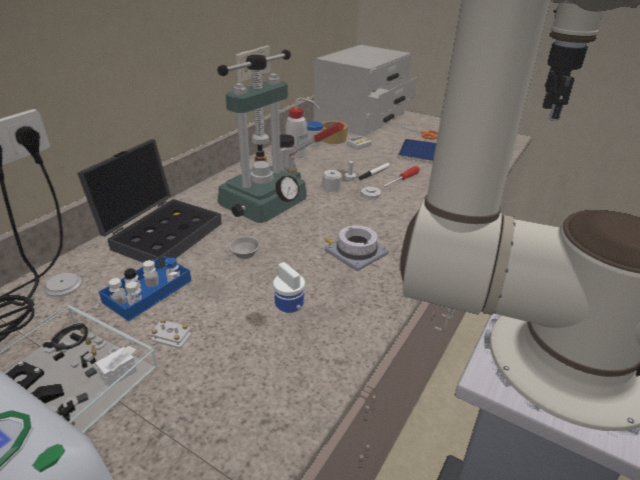

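The top view shows the cartridge (white cap and bar) at about (263,275), the dryer collar at (361,287), and the liquid cell at (189,226). The side view shows the cartridge at (289,290) and the collar at (357,240).

```bash
cat > h.py <<'E'
from workcell import *
import cv2,numpy as np
from scipy.spatial.transform import Rotation as R
def ray(d,u,v):
    f=240/np.tan(np.radians(d["vfov"])/2); P=d["pose"]
    r=P[:3,:3]@np.array([(u-d["cx"])/f,-(v-d["cy"])/f,-1]); return P[:3,3],r
def cast(d,u,v,z):
    o,r=ray(d,u,v); return o+r*(z-o[2])/r[2]
def proj(d,p):
    f=240/np.tan(np.radians(d["vfov"])/2); P=d["pose"]
    c=P[:3,:3].T@(np.array(p)-P[:3,3]); return d["cx"]+f*c[0]/-c[2], d["cy"]-f*c[1]/-c[2]
def move_to(p):
    s=read_state(); M=R.from_quat(s["tool_rot"]); print("tool delta to",p,M.inv().apply(np.array(p)-s["eef_pos"]).round(4),"yaw of tool y",np.degrees(np.arctan2(*M.as_matrix()[1::-1,1])).round(1))
E
python3 - <<'E'
from h import *
d=get_image("top"); im=d["img"]
for n,(u,v) in dict(cap=(263,275),col=(361,287)).items():
    print(n,cast(d,u,v,.056 if n=="cap" else .046))
a=cv2.resize(im[245:325,223:303][:,:,::-1],(400,400),interpolation=2)
b=cv2.resize(im[247:327,321:401][:,:,::-1],(400,400),interpolation=2)
cv2.imwrite("pics/c1.png",np.hstack([a,b]))
move_to([.385,-.07,.23])
E
```

```text
cap [0.48703362 0.1474188  0.056     ]
col [ 0.45919964 -0.07622906  0.046     ]
tool delta to [0.385, -0.07, 0.23] [ 0.3385 -0.3785  0.0012] yaw of tool y -70.2
```

View pics/c1.png

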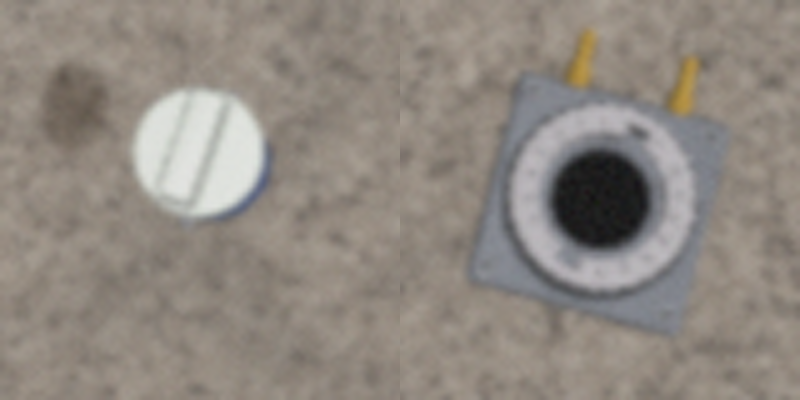

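The crop shows the grip bar running from about (175,195) to (212,95), which is a yaw of about -20°. The lip slots are at (639,131) and (571,262), a yaw of about -27°. I'll drive over towards the dryer.

Call:
{"op": "drive_tool", "data": {"deltas": [[0.028,-0.031,0,-10],[0.056,-0.063,0,-20],[0.084,-0.094,0,-30],[0.112,-0.126,0,-40],[0.14,-0.157,0,-50],[0.168,-0.189,0,-60],[0.196,-0.22,0,-70],[0.224,-0.252,0,-80],[0.252,-0.283,0,-90],[0.28,-0.315,0,-100],[0.31,-0.347,0,-110],[0.3385,-0.3785,0,-120]]}}

```text
t: 1.65
eef_pos: [0.3853, -0.0687, 0.2313]
tool_rot: [0.341, 0.94, 0.0, 0.0]
force: [1.3, -0.7, 0.3]
grip_width: 1.001
gripper_force: 0.0
```

```bash
python3 - <<'E'
from h import *
d=get_image("wrist"); cv2.imwrite("pics/w1.png",d["img"][:,:,::-1]); print(d["pose"],d["vfov"],d["cx"],d["cy"]); s=read_state(); print(s["eef_pos"],s["joint_pos"],s["t"])
print(proj(d,[.459,-.076,.046]))
move_to([.487,.147,.25])
E
```

```text
[[ 0.64038569 -0.73281549 -0.2299731   0.3256406 ]
 [ 0.76805282  0.61140301  0.19047634 -0.01965513]
 [ 0.00102223 -0.29860981  0.95437474  0.37353868]
 [ 0.          0.          0.          1.        ]] 62.39769450701316 314.53699216895694 241.90548653778006
[ 0.38637837 -0.06522989  0.2313444 ] [-0.3661752  -0.24409343  1.8142746   0.0019726   1.57126307 -1.25271322] 1.7
(np.float64(361.3225568269249), np.float64(280.3844423973083))
tool delta to [0.487, 0.147, 0.25] [ 0.0562  0.2281 -0.0182] yaw of tool y 50.8
```

View pics/w1.png

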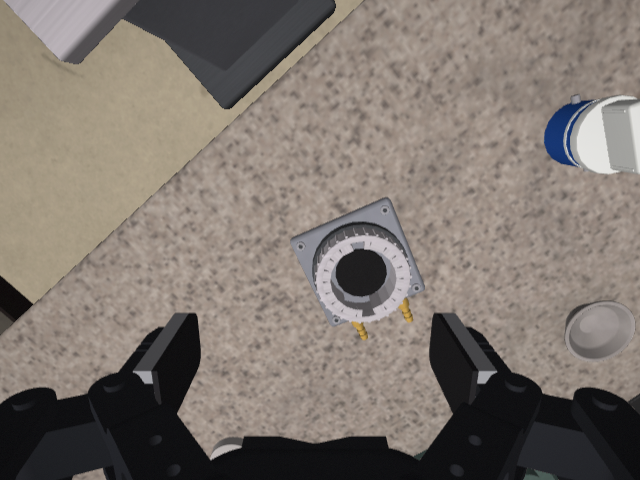

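The wrist view shows the collar at (363,278) with slots near (358,243) and (366,312), and the cartridge at the right edge. I'll measure the ring accurately on the lip plane.

```bash
cat > ring.py <<'E'
from h import *
def ring():
    d=get_image("wrist"); g=cv2.cvtColor(d["img"],cv2.COLOR_RGB2HSV)
    u,v=proj(d,[.459,-.076,.046]); f=240/np.tan(np.radians(d["vfov"])/2)
    # rectify lip plane: 0.25 mm/px, 120mm square
    c0=np.array([.459,-.076]); N=480
    X,Y=np.meshgrid(c0[0]+.06-np.arange(N)*.00025, c0[1]+.06-np.arange(N)*.00025,indexing="ij")
    P=np.stack([X,Y,np.full_like(X,.046)],-1)-d["pose"][:3,3]; C=P@d["pose"][:3,:3]
    mu=(d["cx"]+f*C[...,0]/-C[...,2]).astype(np.float32); mv=(d["cy"]-f*C[...,1]/-C[...,2]).astype(np.float32)
    return c0,cv2.remap(d["img"],mu,mv,cv2.INTER_LINEAR)
c0,o=ring()
cv2.imwrite("pics/r1.png",o[:,:,::-1])
g=cv2.GaussianBlur(cv2.cvtColor(o,cv2.COLOR_RGB2GRAY),(5,5),0)
for lo,hi,n in((90,150,"bore"),(155,185,"outer")):
    c=cv2.HoughCircles(g,cv2.HOUGH_GRADIENT,1.5,400,param1=80,param2=20,minRadius=lo,maxRadius=hi)
    if c is not None:
        x,y,r=c[0,0]; print(n,c0[0]+.06-y*.00025,c0[1]+.06-x*.00025,r*.00025)
        for rr in (.033,.036): 
            a=np.radians(np.arange(0,360,3)); print(rr,[int(g[int(y-rr*4000*np.cos(t)),int(x-rr*4000*np.sin(t))]) for t in a])
E
python3 ring.py
```

```text
bore 0.4528124990463257 -0.07168750202655792 0.0226875
0.033 [113, 113, 111, 113, 125, 128, 131, 130, 132, 153, 177, 186, 189, 190, 184, 197, 196, 196, 191, 190, 163, 194, 197, 196, 192, 192, 151, 185, 196, 195, 195, 198, 198, 198, 198, 197, 196, 195, 196, 197, 196, 196, 197, 197, 198, 198, 199, 199, 199, 199, 198, 195, 199, 199, 199, 199, 199, 199, 197, 195, 195, 196, 195, 193, 194, 194, 197, 201, 196, 191, 188, 186, 186, 189, 187, 152, 167, 195, 196, 196, 190, 190, 154, 189, 197, 197, 193, 191, 186, 192, 196, 190, 187, 161, 128, 127, 108, 89, 88, 82, 81, 80, 81, 81, 82, 91, 80, 80, 81, 81, 81, 82, 82, 89, 92, 93, 93, 92, 97, 112]
0.036 [177, 185, 174, 182, 194, 196, 196, 189, 189, 191, 197, 197, 192, 192, 151, 192, 198, 197, 192, 188, 159, 194, 195, 194, 197, 193, 192, 193, 192, 191, 195, 193, 192, 186, 181, 179, 165, 157, 139, 137, 170, 137, 100, 92, 100, 172, 97, 87, 85, 125, 161, 83, 84, 87, 155, 144, 94, 100, 110, 166, 137, 118, 128, 149, 176, 165, 167, 172, 196, 199, 197, 194, 194, 197, 197, 193, 194, 191, 190, 193, 191, 191, 185, 192, 192, 195, 190, 186, 159, 193, 195, 197, 1
[... 619 characters left out ...]
, 196, 186, 136, 107, 91, 89, 86, 86, 87, 86, 110, 138, 136, 137, 137, 136, 134, 139, 133, 130, 135, 139, 139, 130, 98, 92, 93, 93, 90, 102, 112]
0.036 [114, 111, 115, 126, 129, 128, 127, 135, 155, 181, 187, 183, 195, 197, 197, 191, 184, 146, 192, 196, 194, 197, 193, 191, 191, 189, 182, 175, 166, 137, 102, 102, 93, 89, 84, 84, 101, 95, 81, 80, 82, 98, 79, 78, 77, 81, 94, 78, 76, 78, 94, 77, 78, 78, 81, 99, 80, 86, 88, 95, 98, 92, 102, 89, 109, 111, 111, 107, 89, 103, 121, 129, 127, 120, 103, 157, 180, 194, 195, 197, 194, 192, 195, 192, 190, 168, 192, 196, 196, 192, 187, 174, 193, 196, 191, 155, 117, 93, 88, 86, 84, 82, 81, 81, 80, 80, 79, 79, 80, 80, 81, 80, 81, 89, 93, 93, 91, 92, 110, 113]
```

View pics/r1.png

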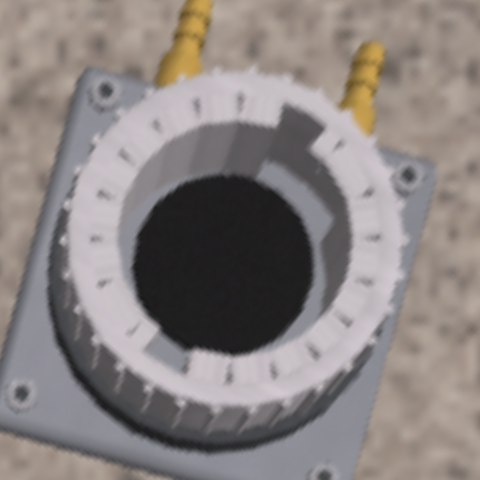

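The rectified lip view shows slot centres at (302,118) and (168,356) and the lip centre at (235,238). That puts the port at about (0.459,-0.0755) and the slot line at about -28.5°. Next, over to the cartridge.

Call:
{"op": "drive_tool", "data": {"deltas": [[0.01,0.038,-0.003,-4],[0.019,0.076,-0.006,-8],[0.028,0.114,-0.009,-12],[0.038,0.152,-0.012,-16],[0.047,0.19,-0.015,-19],[0.056,0.228,-0.018,-19],[0.056,0.228,-0.018,-19],[0.056,0.228,-0.018,-19]]}}

```text
t: 2.75
eef_pos: [0.4892, 0.1395, 0.249]
tool_rot: [0.184, 0.983, -0.0, -0.0]
force: [-0.1, -0.4, -0.6]
grip_width: 1.003
gripper_force: 0.0
```

```bash
cat > cap.py <<'E'
from h import *
d=get_image("wrist"); s=read_state(); f=240/np.tan(np.radians(d["vfov"])/2)
c0=np.array([.487,.147]); N=480; outs=[]
for z in(.086,.056):
    X,Y=np.meshgrid(c0[0]+.06-np.arange(N)*.00025, c0[1]+.06-np.arange(N)*.00025,indexing="ij")
    P=np.stack([X,Y,np.full_like(X,z)],-1)-d["pose"][:3,3]; C=P@d["pose"][:3,:3]
    outs.append(cv2.resize(cv2.remap(d["img"],(d["cx"]+f*C[...,0]/-C[...,2]).astype(np.float32),(d["cy"]-f*C[...,1]/-C[...,2]).astype(np.float32),1),(400,400)))
cv2.imwrite("pics/k1.png",np.hstack(outs)[:,:,::-1])
print(s["eef_pos"],s["joint_pos"].round(3),s["t"]); move_to([.487,.147,.25])
E
python3 cap.py
```

```text
[0.48915668 0.1393006  0.24918394] [ 0.126  0.006  1.557 -0.     1.579 -1.074] 2.8
tool delta to [0.487, 0.147, 0.25] [ 0.0048  0.0064 -0.0008] yaw of tool y 68.7
```

View pics/k1.png

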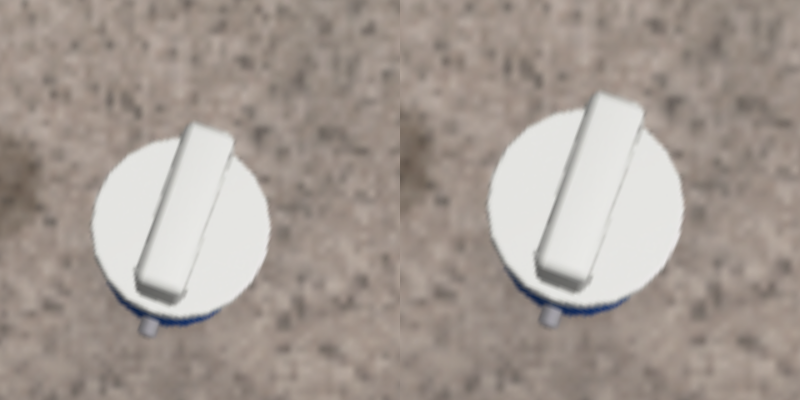

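The rectified views put the cap centre at (586,207) and the bar's top face centre at (187,205). That gives the cartridge at about (0.485-0.486, 0.151) with a bar yaw of about -19.5°. Descending to grasp.

Call:
{"op": "drive_tool", "data": {"deltas": [[0.007,0.009,0.03,-2],[0.007,0.009,0.07,-2],[0.007,0.009,0.11,-2],[0.007,0.009,0.14,-2],[0.007,0.009,0.165,-2],[0.007,0.009,0.18,-2],[0.007,0.009,0.187,-2],[0.007,0.009,0.187,-2],[0.007,0.009,0.187,-2]], "fingers": 0.05, "newtons": 60}}

```text
t: 3.92
eef_pos: [0.4865, 0.1512, 0.0631]
tool_rot: [0.167, 0.986, 0.0, 0.001]
force: [-0.2, -0.1, -0.1]
grip_width: 0.587
gripper_force: 0.0
```

Call:
{"op": "drive_tool", "data": {"deltas": [[0,0,0,0],[0,0,0,0],[0,0,0,0],[0,0,0,0],[0,0,0,0],[0,0,0,0],[0,0,0,0],[0,0,0,0]], "fingers": 0, "newtons": 60}}

```text
t: 4.92
eef_pos: [0.4864, 0.1512, 0.0629]
tool_rot: [0.167, 0.986, 0.0, 0.0]
force: [-0.5, -0.2, 5.3]
grip_width: 0.173
gripper_force: 59.8
```

Gripped. Lifting and carrying it to above the socket.

Call:
{"op": "drive_tool", "data": {"deltas": [[0,0,-0.02,0],[0,0,-0.045,0],[0,-0.01,-0.07,0],[-0.005,-0.03,-0.075,1],[-0.013,-0.06,-0.075,3],[-0.021,-0.095,-0.075,5],[-0.029,-0.13,-0.075,7],[-0.037,-0.165,-0.075,9],[-0.043,-0.195,-0.075,9],[-0.047,-0.213,-0.075,9],[-0.049,-0.221,-0.075,9],[-0.049,-0.221,-0.075,9]]}}

```text
t: 6.42
eef_pos: [0.4597, -0.0737, 0.1372]
tool_rot: [0.244, 0.97, 0.0, -0.0]
force: [-0.1, 0.1, -2.3]
grip_width: 0.173
gripper_force: 58.9
```

Call:
{"op": "drive_tool", "data": {"deltas": [[0,0,0,0],[0,0,0,0],[0,0,0,0]]}}

```text
t: 6.8
eef_pos: [0.4598, -0.0733, 0.1373]
tool_rot: [0.243, 0.97, 0.0, -0.0]
force: [-0.2, -0.1, -2.5]
grip_width: 0.171
gripper_force: 58.9
```

```bash
python3 - <<'E'
from h import *
s=read_state(); print(s["eef_pos"],s["force"],s["torque"],s["joint_pos"].round(3)); move_to([.46,-.074,.08])
a=get_image("side"); b=get_image("wrist")
u,v=map(int,proj(a,[.459,-.075,.07])); A=cv2.resize(a["img"][v-60:v+60,u-50:u+50],(400,480),interpolation=2)
u,v=map(int,proj(b,[.459,-.075,.07])); print(u,v); B=cv2.resize(b["img"][:, max(0,u-200):u+200],(400,480))
cv2.imwrite("pics/p1.png",np.hstack([A,B])[:,:,::-1])
E
```

```text
[ 0.45981512 -0.07331725  0.13732422] [-0.15063663 -0.13272628 -2.51370646] [-0.01080895  0.02818631 -0.02655709] [-0.324 -0.026  1.818  0.     1.35  -1.403]
tool delta to [0.46, -0.074, 0.08] [-0.0005 -0.0005  0.0573] yaw of tool y 61.8
311 261
```

View pics/p1.png

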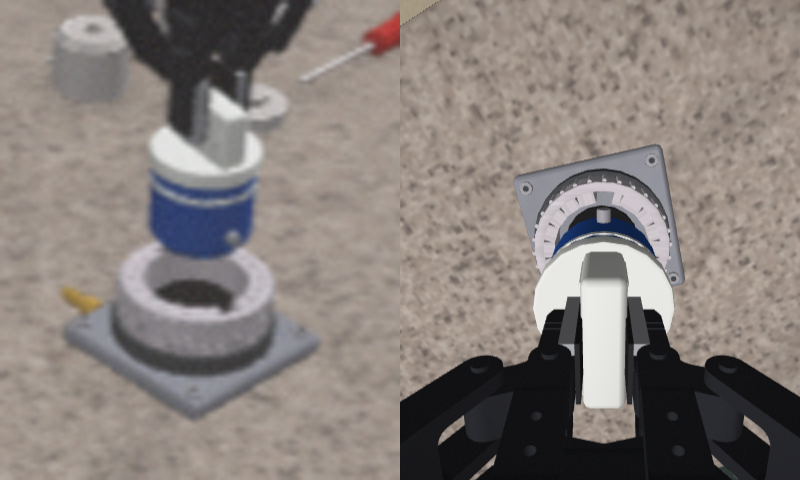

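The side view shows the cartridge hanging above the collar. In the wrist view the pin at (603,214) lines up with the slot at (604,197). Lowering gently.

Call:
{"op": "drive_tool", "data": {"deltas": [[0,0,0.01,0],[0,0,0.02,0],[0,0,0.025,0],[0,0,0.028,0],[0,0,0.03,0],[0,0,0.032,0],[0,0,0.033,0],[0,0,0.033,0]]}}

```text
t: 7.9
eef_pos: [0.4597, -0.0737, 0.1043]
tool_rot: [0.244, 0.97, 0.0, -0.0]
force: [0.2, -0.9, -2.4]
grip_width: 0.177
gripper_force: 58.9
```

Call:
{"op": "drive_tool", "data": {"deltas": [[0,0,0.001,0],[0,0,0.002,0],[0,0,0.003,0],[0,0,0.004,0],[0,0,0.005,0],[0,0,0.005,0],[0,0,0.005,0]]}}

```text
t: 8.78
eef_pos: [0.4598, -0.0737, 0.0993]
tool_rot: [0.244, 0.97, 0.0, -0.0]
force: [0.9, -3.0, -3.7]
grip_width: 0.174
gripper_force: 58.7
```

Call:
{"op": "drive_tool", "data": {"deltas": [[-0.0005,-0.0005,0,0],[-0.0005,-0.0005,0.001,0],[-0.0005,-0.0005,0.002,0],[-0.0005,-0.0005,0.003,0],[-0.0005,-0.0005,0.0035,0],[-0.0005,-0.0005,0.0035,0]]}}

```text
t: 9.52
eef_pos: [0.4599, -0.0744, 0.0958]
tool_rot: [0.243, 0.97, 0.0, -0.0]
force: [0.6, 0.2, -2.1]
grip_width: 0.171
gripper_force: 58.9
```

The underside is below lip height with no contact force, so the pins are in the slots. Now pressing against the spring.

Call:
{"op": "drive_tool", "data": {"deltas": [[0,0,0.0015,0],[0,0,0.003,0],[0,0,0.0045,0],[0,0,0.006,0],[0,0,0.0075,0],[0,0,0.0075,0]]}}

```text
t: 10.28
eef_pos: [0.46, -0.0744, 0.0883]
tool_rot: [0.243, 0.97, 0.0, 0.0]
force: [-1.2, -0.7, 2.7]
grip_width: 0.173
gripper_force: 59.6
```

Call:
{"op": "drive_tool", "data": {"deltas": [[0,0,0.0015,0],[0,0,0.003,0],[0,0,0.0045,0],[0,0,0.006,0],[0,0,0.0075,0],[0,0,0.0075,0]]}}

```text
t: 11.02
eef_pos: [0.46, -0.0744, 0.0808]
tool_rot: [0.243, 0.97, 0.0, 0.0]
force: [-1.9, 0.4, 6.0]
grip_width: 0.172
gripper_force: 60.0
```

Call:
{"op": "drive_tool", "data": {"deltas": [[0,0,0,3],[0,0,0,6],[0,0,0,9],[0,0,0,12],[0,0,0,15],[0,0,0,15]]}}

```text
t: 11.78
eef_pos: [0.4603, -0.0744, 0.081]
tool_rot: [0.368, 0.93, 0.0, 0.0]
force: [0.0, 0.7, 6.5]
grip_width: 0.176
gripper_force: 60.1
```

```bash
python3 - <<'E'
from h import *
s=read_state(); print(s["force"],s["torque"],s["eef_pos"]); move_to(s["eef_pos"])
E
```

```text
[0.04713826 0.70273008 6.54306758] [ 0.03709513  0.05782891 -0.07013737] [ 0.46029023 -0.07435546  0.08102142]
tool delta to [ 0.46029023 -0.07435546  0.08102142] [0. 0. 0.] yaw of tool y 46.8
```

Call:
{"op": "drive_tool", "data": {"deltas": [[0,0,0,3],[0,0,0,6],[0,0,0,9],[0,0,0,12],[0,0,0,14],[0,0,0,14]]}}

```text
t: 12.52
eef_pos: [0.4603, -0.0744, 0.081]
tool_rot: [0.479, 0.878, 0.0, 0.0]
force: [0.1, -0.5, 6.7]
grip_width: 0.172
gripper_force: 60.1
```

```bash
python3 - <<'E'
from h import *
s=read_state(); print(s["force"],s["torque"],s["eef_pos"]); move_to(s["eef_pos"])
E
```

```text
[ 0.05038217 -0.47124818  6.67288012] [-0.00118915  0.00159364 -0.05694728] [ 0.46028469 -0.07436254  0.08100275]
tool delta to [ 0.46028469 -0.07436254  0.08100275] [0. 0. 0.] yaw of tool y 32.8
```

Turned 29° without reaching the stop. Letting it up to feel for the notches.

Call:
{"op": "drive_tool", "data": {"deltas": [[0,0,-0.001,0],[0,0,-0.002,0],[0,0,-0.003,0],[0,0,-0.004,0],[0,0,-0.0045,0],[0,0,-0.0045,0]]}}

```text
t: 13.28
eef_pos: [0.4601, -0.0744, 0.0851]
tool_rot: [0.479, 0.878, 0.0, 0.0]
force: [3.8, 0.2, -2.4]
grip_width: 0.171
gripper_force: 58.9
```

```bash
python3 - <<'E'
from h import *
s=read_state(); print(s["force"],s["torque"],s["eef_pos"])
E
```

```text
[ 3.76035485  0.16869227 -2.37727967] [-0.04825073 -0.88782638 -0.01954448] [ 0.46006228 -0.07435742  0.08511711]
```

Held at an underside height of 22 mm. A small back-turn will check the lock.

Call:
{"op": "drive_tool", "data": {"deltas": [[0,0,0.0005,-1.5],[0,0,0.0005,-3],[0,0,0.0005,-3]]}}

```text
t: 13.65
eef_pos: [0.4599, -0.0744, 0.0849]
tool_rot: [0.455, 0.89, 0.0, -0.0]
force: [0.5, 1.5, 3.4]
grip_width: 0.175
gripper_force: 59.8
```

```bash
python3 - <<'E'
from h import *
s=read_state(); print(s["force"],s["torque"],s["eef_pos"])
E
```

```text
[0.49515802 1.53325573 3.44564081] [ 0.05012662 -0.22497499  0.0542099 ] [ 0.45993527 -0.07437222  0.08489393]
```

Call:
{"op": "drive_tool", "data": {"deltas": [[0,0,0,1.5],[0,0,0,3],[0,0,-0.0003,3.5],[0,0,-0.0003,3.5]]}}

```text
t: 14.15
eef_pos: [0.4599, -0.0744, 0.085]
tool_rot: [0.482, 0.876, 0.0, -0.0]
force: [0.9, -0.6, 2.6]
grip_width: 0.171
gripper_force: 59.5
```

```bash
python3 - <<'E'
from h import *
s=read_state(); print(s["force"],s["torque"],s["eef_pos"])
E
```

```text
[ 0.93334144 -0.5742944   2.60351694] [-0.0570861  -0.23408358  0.13725491] [ 0.45986605 -0.07435226  0.08498342]
```

Opening, then retreating straight up.

Call:
{"op": "drive_tool", "data": {"deltas": [[0,0,0,0],[0,0,0,0],[0,0,0,0],[0,0,0,0],[0,0,0,0]], "fingers": 0.05}}

```text
t: 14.78
eef_pos: [0.4599, -0.0744, 0.0851]
tool_rot: [0.482, 0.876, 0.0, -0.0]
force: [0.7, -0.5, 0.8]
grip_width: 0.584
gripper_force: 0.0
```

Call:
{"op": "drive_tool", "data": {"deltas": [[0,0,-0.01,0],[0,0,-0.03,0],[0,0,-0.06,0],[0,0,-0.1,0],[0,0,-0.14,0],[0,0,-0.16,0],[0,0,-0.16,0],[0,0,-0.16,0]]}}

```text
t: 15.78
eef_pos: [0.4597, -0.0743, 0.2445]
tool_rot: [0.482, 0.876, -0.0, -0.0]
force: [-0.7, -0.4, -1.4]
grip_width: 0.585
gripper_force: 0.0
```

```bash
python3 - <<'E'
from h import *
a=get_image("side"); b=get_image("wrist")
u,v=map(int,proj(a,[.459,-.075,.04])); A=cv2.resize(a["img"][v-60:v+60,u-50:u+50],(400,480),interpolation=2)
u,v=map(int,proj(b,[.459,-.075,.04])); print(u,v); B=cv2.resize(b["img"][v-96:v+96, u-80:u+80],(400,480))
cv2.imwrite("pics/p2.png",np.hstack([A,B])[:,:,::-1]); print(read_state()["force"],read_state()["t"])
E
```

```text
314 208
[-0.50376896 -0.25629681  0.69711085] 15.875
```

View pics/p2.png

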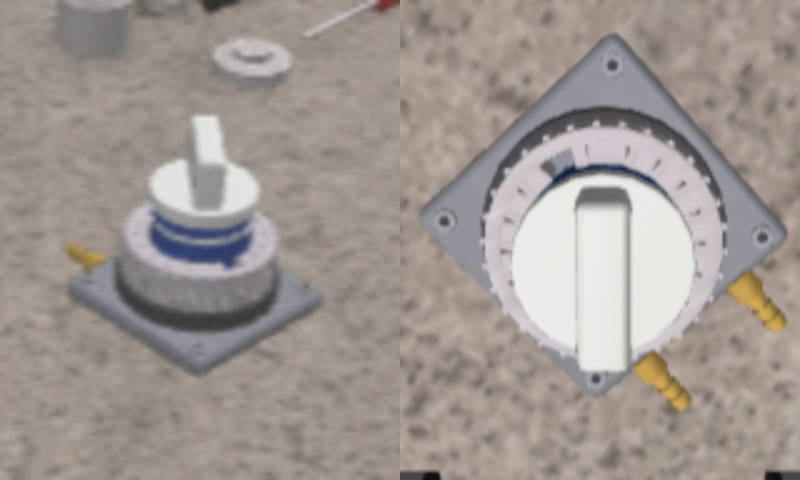

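```bash
python3 - <<'E'
from h import *
a=get_image("side"); u,v=map(int,proj(a,[.459,-.075,.04]))
for z in(.046,.078,.086): 
    p=proj(a,[.459,-.075,z]); print(z,(p[0]-u+50)*4,(p[1]-v+60)*4)
E
```

```text
0.046 202.80049374759142 233.18026091981346
0.078 206.6751945744361 183.76497226793617
0.086 207.66419966190006 171.15187668733847
```

The side view shows the cap centre at about (204,187). The model predicts row 184 for locked and 171 for sprung up, so it is locked, and the slot is visibly 30° away from the bar. Handing in.

```bash
python3 -c "
from workcell import *
print(job_done())"
```

```text
the job is handed in; nothing more can be done
None
```

The cartridge is locked in the bayonet socket, pins in the notches after a turn of about 29° clockwise; it is released, the measured forces stayed under 10 N, and the job was handed in at about 16 s.

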